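# Straighten the bead jars under the hoop stand with a ruler

### The job

The four bead jars under the beam of the walnut hoop stand have been left out of line: take the wooden ruler by its upright grip and, reaching in low under the beam with it flat, push the jars back with its long edge until all four stand upright in a straight row against the stand's rear rail, and keep the row pressed steadily against the rail with the ruler for about a second, firmly but gently. Then draw the ruler out and leave it lying flat on the table in front of the stand, let go. Move the jars with the ruler only, never with the fingers, and leave everything else where it is.

Things in the scene. Friction and masses are not known exactly. Their poses are not given: they have to be found in the camera images.
- ruler: light wooden ruler with tick marks, 250 mm long (its y) x 50 mm deep (its x) x 10 mm thick, 160 g, lying flat. An upright grip block stands in its middle. Both long edges, 25 mm either side of the middle, are alike. Origin: centre of the underside; z up
- ruler_grip (a point): centre of the ruler's upright wooden grip block, 33 mm above the ruler's underside. The block is 30 mm along the ruler's y, 24 mm along its x, and rises from the ruler's top face (10 mm up) to 56 mm. With the edge against the jars at home it is 61 mm in front of the rail's face, 4 to 22 mm in front of the beam, so a vertical gripper strikes the beam; one leaned back 35 to 45 degrees clears it
- stand: walnut hoop stand, fixed. Origin on the table; x points from its open front to its back. Along y runs its rear rail, 352 mm long, 31 mm high, a rigid stop clamped with its front face somewhere from x = -18 to 0 mm, differently each time and not measured: find it by touch. Two posts 22 mm wide, x -56 to -26 mm, at y = -190 and +190 mm, each on a foot 30 mm wide, x -110 to +40 mm, 22 mm high
- stand_beam (a point): middle of the lower front edge of the stand's beam, at x = -57 mm of the stand's frame, 109 mm above the table. The beam runs along y from post to post, 25 mm deep, 50 mm high. Above it, in its plane, is an empty upright hoop 212 mm wide, up to 390 mm high
- jar1: bead jar, one of four alike: white ceramic cylinder 36 mm in diameter with brass lid and knob, 60 mm high, 63 to 126 g; origin under its centre, z up. Pressed by more than 9 N it chips. It starts 14 mm or more clear of the rail, its origin at x = -97 to -50 mm of the stand's frame. The four stand in a loose row about 56 mm apart along the stand's y, the outer ones about 84 mm from its middle
- jar2: bead jar, one of four alike: white ceramic cylinder 36 mm in diameter with brass lid and knob, 60 mm high, 63 to 126 g; origin under its centre, z up. Pressed by more than 9 N it chips. It starts 14 mm or more clear of the rail, its origin at x = -97 to -50 mm of the stand's frame. The four stand in a loose row about 56 mm apart along the stand's y, the outer ones about 84 mm from its middle
- jar3: bead jar, one of four alike: white ceramic cylinder 36 mm in diameter with brass lid and knob, 60 mm high, 63 to 126 g; origin under its centre, z up. Pressed by more than 9 N it chips. It starts 14 mm or more clear of the rail, its origin at x = -97 to -50 mm of the stand's frame. The four stand in a loose row about 56 mm apart along the stand's y, the outer ones about 84 mm from its middle
- jar4: bead jar, one of four alike: white ceramic cylinder 36 mm in diameter with brass lid and knob, 60 mm high, 63 to 126 g; origin under its centre, z up. Pressed by more than 9 N it chips. It starts 14 mm or more clear of the rail, its origin at x = -97 to -50 mm of the stand's frame. The four stand in a loose row about 56 mm apart along the stand's y, the outer ones about 84 mm from its middle
- needle_case: needle case, a standing brass cylinder 23 mm thick, 68 mm high with a wooden cap, just beyond the +y end of the row; origin under its centre; leave alone
- stiletto_case: the same kind of standing brass case, 23 mm thick, 68 mm high, just beyond the -y end of the row; origin under its centre; leave alone
- dish: yellow ceramic dish, 120 mm wide, 30 mm high; origin under its centre; leave alone
- tumbler: empty glass tumbler, 72 mm wide, 110 mm high; origin under its centre; leave alone
- bobbin_case: flat hard plastic bobbin case 75 x 120 x 28 mm; origin under its centre; leave alone
- tea_cup: blue cup with a handle, 74 mm wide, 70 mm high; origin under its centre; leave alone

How it is judged:
By the outcome, as a careful person would: the job done as asked, in the order asked, and still so for the second after the job is handed in, with the robot touching nothing.
It also fails if it takes over 51 s, if anything falls off the work surface, if the arm or the gripper's body presses on something with over 40 N, if the wrist force passes 120 N, or if a joint passes its speed limit or range.

### The arm

A 7-joint arm with a two-finger parallel gripper is mounted at the origin on the work surface. World frame = base frame: x ahead of the robot, y to its left, z up, the work surface at z = 0. Lengths are in m, angles in rad, forces in N, time in s.
With the tool pointing down it reaches from about 0.425 to 1.025 m from the base axis. Payload 9.4 kg.
Tool frame: the origin (TCP) lies at the very end of the fingers, on their centre line; the grasp point (between the pads) lies 19 mm behind it; z points along the fingers, y is the direction in which the jaws open and shut (so a half turn about z gives the same grasp; the last joint's range is limited). The gripper opens to 93 mm and grips with 3 to 60 N. Pads are 15 mm wide; open, the fingers measure 128 mm over their backs; the gripper's body (75 mm by 188 mm) begins 65 mm behind the grasp point.
Start: joints at [1.227, 0.599, -0.003, 1.599, 0.002, 0.943, -0.08], TCP at [0.191, -0.699, 0.219] pointing down, gripper open.
Joint ranges: [-2.57, 2.57], [-0.35, 1.97], [-1.29, 1.29], [0.11, 2.56], [-1.05, 4.19], [0.11, 1.86], [-2.63, 2.63]. Speed limits (rad/s): [2.22, 2.22, 3.01, 3.01, 3.14, 3.14, 3.14].

### API

Orientations are given as [roll, pitch, yaw] about the fixed x, y, z axes, in that order (R = Rz(yaw) Ry(pitch) Rx(roll)).
In Python, from workcell import bot gives the robot as it stands.
- The arm moves only by the shell command python3 -m crank 'ROWS' [FORCE]. ROWS is JSON, a list of rows, each an object of numbers: "grip": the closure, from -1 (fully open) to 1 (shut); "tx", "ty", "tz": the shift along the tool's x, y, z in cm; "rx", "ry", "rz": the turn, a rotation vector about the tool's x, y, z in degrees. A call has exactly 8 rows; each row is the pose to reach, as a shift and turn from the pose commanded when the call began, along the tool's axes at that moment; what a row does not reach only later rows make up. A row lasts 1/10 s, in which the tool goes at most 50 mm and 8.59 degrees, less where a joint would pass 70% of its speed; a pose out of reach is approached as far as the arm can. A call with a gripper value outside its range is refused whole. The fingers move at their own pace and stop on an object; FORCE is the grip in N (left out, the last holds). Time passes only in rows, so rows that repeat a pose let the fingers close, or fill a call up. It gives the time, the measured TCP pose, the force and the opening at its end, in the units of the state.
- bot.read_state(): the state, without advancing time (a new reading comes with each control period).
- bot.capture(name): name is "scene" or "top" or "wrist"; returns the picture (480x640x3 uint8, blue, green, red); there is no depth.
- bot.camera_info(name): a dict with "K" (3x3 intrinsics, pixels), "R" (3x3) and "t" (3): a world point X has camera coordinates R X + t; the wrist camera has in their place "hand_eye" (4x4, takes a point from camera to tool coordinates, whose origin is the TCP and whose axes are the flange's). Camera axes: x right, y down, z forward; pixel columns grow to the right and rows downward; lengths in m; the calibration is good to about 2 mm. A picture is of the moment at which its call begins: read the wrist's pose just before it. camera_info takes no time and is no camera call.
- bot.close_job(): hands the job in, once; it reports no verdict.
Trained networks look in the newest picture that a camera, given by its name, has taken for a name from the list of things; names that differ only in an ending like _2 or _b are one class to them, and where a whole thing is asked for, a point or a joint stands for the part that bears it (a point fixed in the world has none). Each returns a list of dicts, best first, with "conf" (0 to 1); they miss things now and then, are a little off and sometimes report something else, mostly with a low value. They report only what shows in the picture. A call takes as long as a camera call.
- bot.search_frame(camera, query): "location" ([row, column] in pixels, amid what is visible of it).
- bot.spot_point(camera, query): "location" ([row, column] in pixels: a listed point, or the origin of a listed thing).
The state is a dict: "clock": time; "joint_pos": joint angles; "joint_velocities": joint speeds; "effort": joint torques, N m; "ee_pos": TCP position; "eef_rot": TCP orientation; "contact_force": force on the tool from outside, world axes, zero at the start; "torque": the same for the moment, N m; "finger_gap": finger opening in m.
Only numpy, scipy, OpenCV 4.12 (cv2) and the standard library are available. Lean on these libraries where they do the work, as an engineer would, in place of code of your own. Each camera call takes 0.05 s, during which the arm holds its last target.

## Working session

There is one attempt and no reset: what is moved stays moved. The work goes in short steps, Python scripts to look and compute and a shell command to move; the robot and the scene stay as the last step left them, time stands still between calls to the robot, and variables do not carry over. Pictures are saved under pics/ and viewed, and the job is handed in when it is done.

```bash
ls; mkdir -p pics; python3 - <<'E'
from workcell import bot
import cv2
for n in ["scene","top"]:
    cv2.imwrite(f"pics/{n}0.png",bot.capture(n))
    i=bot.camera_info(n);print(n,i)
print(bot.camera_info("wrist"))
print(bot.read_state())
E
```

```text
pics
scene {'K': array([[576.57360066,   0.        , 321.93523524],
       [  0.        , 576.57360066, 236.84174567],
       [  0.        ,   0.        ,   1.        ]]), 'R': array([[ 0.8865957 ,  0.46228901, -0.01539286],
       [ 0.23531726, -0.47945086, -0.84543046],
       [-0.39821333,  0.7459328 , -0.53386365]]), 't': array([-0.5413724 , -0.04920729,  1.63610761])}
top {'K': array([[524.49629833,   0.        , 322.86703277],
       [  0.        , 524.49629833, 246.14724051],
       [  0.        ,   0.        ,   1.        ]]), 'R': array([[-0.0282959 , -0.99909619, -0.03171994],
       [-0.98400755,  0.0334234 , -0.17496292],
       [ 0.17586498,  0.02626192, -0.98406393]]), 't': array([0.05479121, 0.58629309, 1.2215716 ])}
{'K': array([[342.71272952,   0.        , 320.94736875],
       [  0.        , 342.71272952, 239.23232128],
       [  0.        ,   0.        ,   1.        ]]), 'hand_eye': array([[-1.00595939e-04, -9.67428660e-01, -2.53143787e-01,
         7.07677069e-02],
       [ 9.99999960e-01, -1.64578338e-04,  2.31575371e-04,
        -9.11487977e-04],
       [-2.65694635e-04, -2.53143753e-01,  9.67428638e-01,
        -1.64926795e-01],
       [ 0.00000000e+00,  0.00000000e+00,  0.00000000e+00,
         1.00000000e+00]])}
{'clock': 0.1, 'joint_pos': array([ 1.2273029 ,  0.60003973, -0.00254423,  1.60002864,  0.0017894 ,
        0.94288641, -0.07979937]), 'joint_velocities': array([ 0.00018543, -0.00199657,  0.00061524, -0.00223775,  0.00071385,
        0.00075647,  0.00114958]), 'effort': array([ 6.06116548e-03, -7.66557884e+01,  1.50263496e+00, -2.52937102e+01,
       -5.22732746e-02,  1.36578214e-02,  5.65642790e-05]), 'ee_pos': array([ 0.19101854, -0.69894648,  0.21785778]), 'eef_rot': array([-3.14023791e+00,  1.18361868e-04,  2.66847072e-01]), 'contact_force': array([ 0.51936917,  0.6219069 , -0.25489121]), 'torque': array([-0.01341058,  0.01373391,  0.01888841]), 'finger_gap': 0.09305818546765857}
```

View pics/scene0.png

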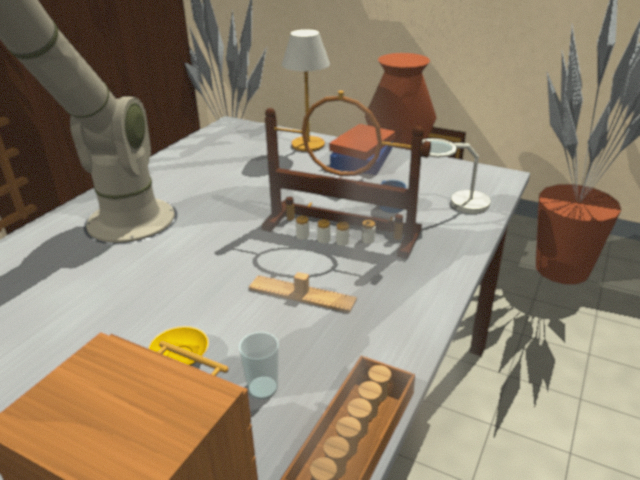

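View pics/top0.png

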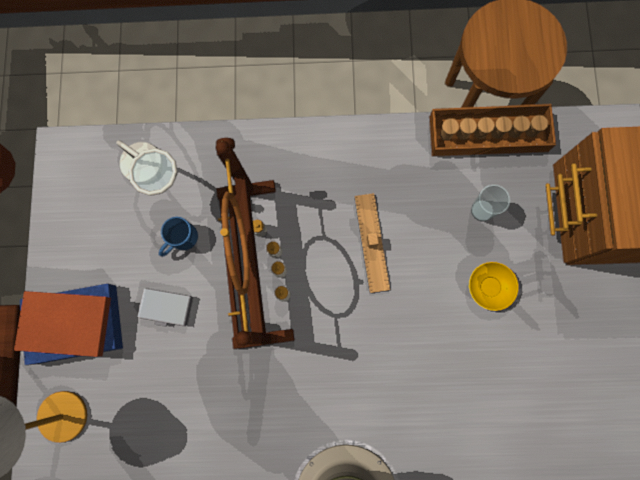

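```bash
cat > h.py <<'E'
from workcell import bot
import numpy as np, cv2
from scipy.spatial.transform import Rotation as Rn
def cam(n,st=None):
    i=bot.camera_info(n);K=np.array(i["K"])
    if n!="wrist": return K,np.array(i["R"]),np.array(i["t"])
    st=st or bot.read_state()
    T=np.eye(4);T[:3,:3]=Rn.from_euler("xyz",st["eef_rot"]).as_matrix();T[:3,3]=st["ee_pos"]
    M=np.linalg.inv(T@np.array(i["hand_eye"]));return K,M[:3,:3],M[:3,3]
def plane(n,rc,z,c=None):
    K,R,t=c or cam(n);o=-R.T@t
    d=R.T@np.linalg.solve(K,[rc[1],rc[0],1.]);return o+d*(z-o[2])/d[2]
def proj(n,X,c=None):
    K,R,t=c or cam(n);p=K@(R@np.asarray(X)+t);return p[:2]/p[2]
def tri(rc1,rc2,n1="scene",n2="top"):
    A=[]
    for n,rc in((n1,rc1),(n2,rc2)):
        K,R,t=cam(n);P=K@np.c_[R,t]
        A+=[rc[1]*P[2]-P[0],rc[0]*P[2]-P[1]]
    v=np.linalg.svd(np.array(A))[2][-1];return v[:3]/v[3]
E
python3 - <<'E'
from h import *
np.set_printoptions(precision=4,suppress=True)
Z={"ruler":0,"ruler_grip":.033,"stand":0,"stand_beam":.109,"jar1":0,"needle_case":0,"stiletto_case":0}
for n in ["scene","top"]:
    bot.capture(n)
    for q,z in Z.items():
        for r in bot.spot_point(n,q)[:5]:
            print(n,q,round(r["conf"],2),np.round(r["location"],1),plane(n,r["location"],z))
print(bot.read_state()["clock"])
E
```

```text
scene ruler 0.84 [296.4 302.6] [ 0.6075 -0.0903 -0.    ]
scene ruler_grip 0.73 [283. 300.] [ 0.5997 -0.0861  0.033 ]
scene stand 0.71 [223.  342.3] [0.5463 0.2457 0.    ]
scene stand_beam 0.7 [197.4 338.1] [0.559  0.1935 0.109 ]
scene jar1 0.83 [237.2 302.8] [0.4837 0.1328 0.    ]
scene jar1 0.82 [242.6 365.1] [0.6438 0.1818 0.    ]
scene jar1 0.71 [241.7 343.3] [0.5905 0.1605 0.    ]
scene jar1 0.57 [237.7 323.6] [0.5348 0.1551 0.    ]
scene jar1 0.15 [205.6 393.3] [0.6368 0.3999 0.    ]
scene needle_case 0.74 [216.6 288.1] [0.3928 0.21   0.    ]
scene stiletto_case 0.72 [237.5 396.3] [0.708  0.2412 0.    ]
scene stiletto_case 0.22 [225.  345.8] [0.5597 0.2403 0.    ]
top ruler 0.74 [241.6 372.4] [ 0.6045 -0.0876  0.    ]
top ruler_grip 0.9 [237.8 368.5] [ 0.6083 -0.0761  0.033 ]
top stand 0.95 [264.7 237.6] [0.5568 0.2549 0.    ]
top stand_beam 0.58 [254.6 256.8] [0.5629 0.189  0.109 ]
top jar1 0.75 [240.1 372.7] [ 0.6084 -0.0885  0.    ]
top jar1 0.61 [228.7 260.2] [0.6478 0.1968 0.    ]
top jar1 0.49 [294.1 282.3] [0.479  0.1427 0.    ]
top jar1 0.48 [250.7 275.3] [0.5895 0.1588 0.    ]
top needle_case 0.67 [254.9 255.6] [0.5804 0.209  0.    ]
top stiletto_case 0.71 [237.7 368.7] [ 0.6149 -0.0787  0.    ]
0.9
```

```bash
python3 - <<'E'
import cv2
a=cv2.imread("pics/top0.png")[120:365,200:410]
cv2.imwrite("pics/topz.png",cv2.resize(a,None,fx=2.4,fy=2.4,interpolation=cv2.INTER_CUBIC))
a=cv2.imread("pics/scene0.png")[95:325,235:445]
cv2.imwrite("pics/scenez.png",cv2.resize(a,None,fx=2.6,fy=2.6,interpolation=cv2.INTER_CUBIC))
E
```

```text
(no output)
```

View pics/topz.png

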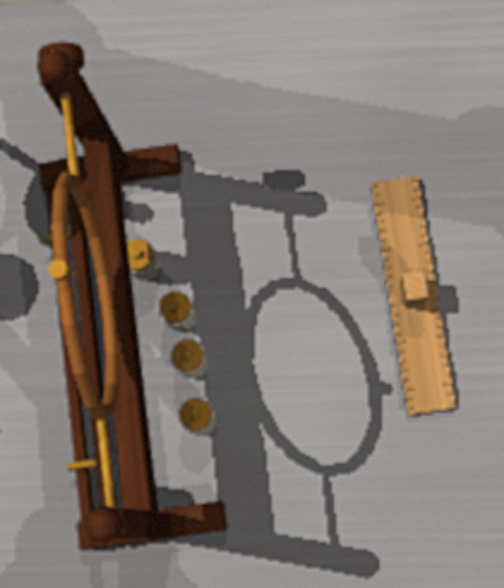

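View pics/scenez.png

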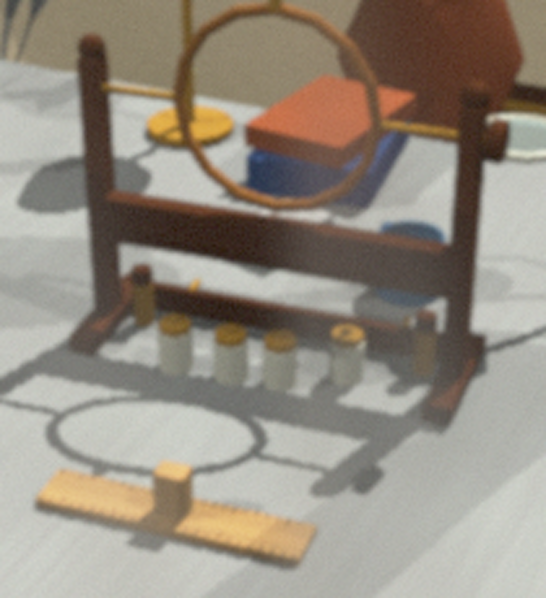

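```bash
cat > fit.py <<'E'
from h import *
from scipy.optimize import least_squares
np.set_printoptions(precision=4,suppress=True)
obs=[]
for (u,v),X in [((180,146),(-.11,-.205,.022)),((181,170),(-.11,-.175,.022)),((224,503),(-.11,.175,.022)),((226,528),(-.11,.205,.022))]:
    obs.append(("top",(200+u/2.4,120+v/2.4),X))
obs.append(("top",(256.8,254.6),(-.057,0,.109)))
obs.append(("scene",(338.1,197.4),(-.057,0,.109)))
obs.append(("top",(237.6,264.7),(0,0,0)));obs.append(("scene",(342.3,223),(0,0,0)))
def W(p,X):
    c,s=np.cos(p[2]),np.sin(p[2]);return np.array([p[0]+c*X[0]-s*X[1],p[1]+s*X[0]+c*X[1],X[2]])
f=lambda p:np.concatenate([proj(n,W(p,X))-np.array(uv) for n,uv,X in obs])
r=least_squares(f,[.555,.25,1.45],loss="soft_l1");p=r.x
if __name__=="__main__":
    print(p,np.degrees(p[2]));print(f(p).reshape(-1,2))
    c,s=np.cos(p[2]),np.sin(p[2])
    def inv(P):
        d=np.array(P[:2])-p[:2];return np.array([c*d[0]+s*d[1],-s*d[0]+c*d[1]])*1000
    # jar lids (knob top z~.06) from topz
    for u,v in [(139,252),(175,306),(188,354),(197,413)]:
        P=plane("top",(120+v/2.4,200+u/2.4),.056);print("jar",P,inv(P))
    cs=[]
    for u,v in [(374,184),(419,178),(456,407),(408,414)]:
        P=plane("top",(120+v/2.4,200+u/2.4),.01);cs.append(P)
    cs=np.array(cs);C=cs.mean(0);print("ruler",cs,C,inv(C))
    d=(cs[0]+cs[1]-cs[2]-cs[3])/2;print("len",np.linalg.norm(d),"dir",np.degrees(np.arctan2(d[1],d[0])),"w",np.linalg.norm(cs[0]-cs[1]),np.linalg.norm(cs[2]-cs[3]))
    P=plane("top",(120+278/2.4,200+414/2.4),.056);print("griptop",P)
    for n,off,z in(("top",(200,120),2.4),("scene",(235,95),2.6)):
        im=cv2.imread(f"pics/{'topz' if n=='top' else 'scenez'}.png")
        for a,b in [((-.11,-.205,.022),(.04,-.205,.022)),((-.11,.205,.022),(.04,.205,.022)),((-.11,.175,.022),(.04,.175,.022)),((-.11,-.175,.022),(.04,-.175,.022)),((-.057,-.18,.109),(-.057,.18,.109)),((-.009,-.175,.031),(-.009,.175,.031)),((-.057,-.18,.159),(-.057,.18,.159)),((-.11,-.205,0),(-.11,-.175,0)),((-.11,.205,0),(-.11,.175,0))]:
            q=[tuple(int(x) for x in (proj(n,W(p,X))-off)*z) for X in(a,b)];cv2.line(im,q[0],q[1],(0,255,0),1)
        cv2.imwrite(f"pics/ov_{n}.png",im)
E
python3 fit.py
```

```text
[0.5545 0.2449 1.6775] 96.11382214001844
[[-1.0413 -1.2637]
 [-0.0665 -0.0324]
 [-0.8885 -0.7949]
 [-0.1785  1.2463]
 [ 0.3569  0.9834]
 [-0.37    0.9975]
 [ 3.9253  0.7763]
 [ 2.53    0.8026]]
jar [0.6451 0.1941 0.056 ] [-60.1884 -84.6832]
jar [0.5879 0.1579 0.056 ] [-90.1005 -23.93  ]
jar [0.5385 0.1453 0.056 ] [-97.3015  26.546 ]
jar [0.4789 0.1371 0.056 ] [-99.1066  86.6604]
ruler [[ 0.7205 -0.05    0.01  ]
 [ 0.7253 -0.0979  0.01  ]
 [ 0.481  -0.1248  0.01  ]
 [ 0.4753 -0.0753  0.01  ]] [ 0.6005 -0.087   0.01  ] [-334.8997  -10.4437]
len 0.24616834170441154 dir 6.071621564094047 w 0.0481796713757812 0.04980532222186013
griptop [ 0.6084 -0.0846  0.056 ]
```

View pics/ov_top.png

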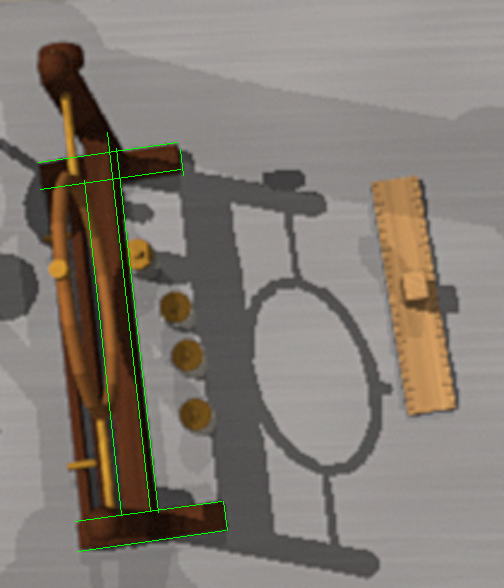

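View pics/ov_scene.png

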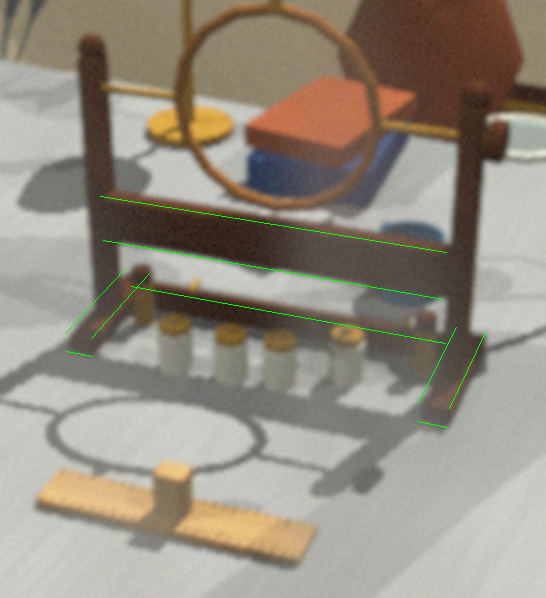

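```bash
cat >> h.py <<'E'
SY=np.radians(96.1)
sx=np.array([np.cos(SY),np.sin(SY),0]);sy=np.array([-np.sin(SY),np.cos(SY),0]);ez=np.array([0,0,1.])
ORG=np.array([.5545,.2449,0])
def S2W(x,y,z): return ORG+sx*x+sy*y+ez*z
def W2S(P):
    d=np.asarray(P)-ORG;return np.array([d@sx,d@sy,d[2]])
def lean(deg,yaw=0):
    a=np.radians(deg);z=np.sin(a)*sx-np.cos(a)*ez;x=np.cos(a)*sx+np.sin(a)*ez
    R=np.c_[x,np.cross(z,x),z]
    return Rn.from_euler("z",np.radians(yaw)).as_matrix()@R
def delta(P,R,st=None):
    st=st or bot.read_state();R0=Rn.from_euler("xyz",st["eef_rot"]).as_matrix()
    print("t cm",np.round(R0.T@(np.asarray(P)-st["ee_pos"])*100,2),"r deg",np.round(Rn.from_matrix(R0.T@R).as_rotvec(degrees=True),2))
def show():
    st=bot.read_state();R0=Rn.from_euler("xyz",st["eef_rot"]).as_matrix()
    print("t",round(st["clock"],2),"tcp",np.round(st["ee_pos"],4),"S",np.round(W2S(st["ee_pos"])*1000,1),"F",np.round(st["contact_force"],2),"Fs",np.round([st["contact_force"]@sx,st["contact_force"]@sy],2),"gap",round(st["finger_gap"],4))
    print("q",np.round(st["joint_pos"],3),"lean",np.round(np.degrees(np.arctan2(R0[:,2]@sx,-R0[2,2])),2),"yawerr",np.round(np.degrees(-R0[:,1]@sx),2),"side",np.round(np.degrees(R0[2,1]),2))
    return st
E
python3 - <<'E'
from h import *
show();delta([.58,-.24,.30],lean(40));delta([.36,-.55,.30],lean(10))
E
```

```text
t 0.9 tcp [ 0.1911 -0.6994  0.2187] S [-900.3  461.7  218.7] F [ 0.12 -0.1  -0.34] Fs [-0.11 -0.1 ] gap 0.0928
q [ 1.227  0.599 -0.003  1.599  0.002  0.943 -0.08 ] lean -0.0 yawerr 56.56 side 0.0
t cm [ 49.62 -34.06  -8.14] r deg [ 28.13  33.04 -77.28]
t cm [20.23 -9.95 -8.13] r deg [  7.05   8.29 -80.59]
```

```bash
python3 -m crank '[{"grip":-1,"tx":3,"ty":-2,"tz":-4,"rz":-8},{"grip":-1,"tx":8,"ty":-5,"tz":-8,"rx":3,"ry":4,"rz":-16},{"grip":-1,"tx":12.5,"ty":-8,"tz":-10,"rx":8,"ry":9,"rz":-23},{"grip":-1,"tx":16,"ty":-11,"tz":-10,"rx":10,"ry":12,"rz":-30},{"grip":-1,"tx":20,"ty":-14,"tz":-10,"rx":13,"ry":15,"rz":-36},{"grip":-1,"tx":24,"ty":-16.5,"tz":-10,"rx":15,"ry":18,"rz":-42},{"grip":-1,"tx":28,"ty":-19,"tz":-10,"rx":18,"ry":21,"rz":-49},{"grip":-1,"tx":32,"ty":-22,"tz":-10,"rx":20,"ry":24,"rz":-56}]' ; python3 - <<'E'
from h import *
show();delta([.58,-.24,.30],lean(40))
E
```

```text
t 0.9 tcp [ 0.1911 -0.6994  0.2187] S [-900.3  461.7  218.7] F [ 0.12 -0.1  -0.34] Fs [-0.11 -0.1 ] gap 0.0928
q [ 1.227  0.599 -0.003  1.599  0.002  0.943 -0.08 ] lean -0.0 yawerr 56.56 side 0.0
t cm [ 49.62 -34.06  -8.14] r deg [ 28.13  33.04 -77.28]validation failed for argument at $[0]...
```

```bash
python3 -m crank '[{"grip":-1,"tx":3,"ty":-2,"tz":-4,"rx":0,"ry":0,"rz":-8},{"grip":-1,"tx":8,"ty":-5,"tz":-8,"rx":3,"ry":4,"rz":-15},{"grip":-1,"tx":12,"ty":-8,"tz":-10,"rx":7,"ry":8,"rz":-22},{"grip":-1,"tx":16,"ty":-11,"tz":-10,"rx":10,"ry":12,"rz":-29},{"grip":-1,"tx":20,"ty":-14,"tz":-10,"rx":13,"ry":15,"rz":-36},{"grip":-1,"tx":24,"ty":-16.5,"tz":-10,"rx":15,"ry":18,"rz":-42},{"grip":-1,"tx":28,"ty":-19,"tz":-10,"rx":18,"ry":21,"rz":-49},{"grip":-1,"tx":32,"ty":-22,"tz":-10,"rx":20,"ry":24,"rz":-56}]' ; python3 - <<'E'
from h import *
show();delta([.58,-.24,.30],lean(40))
E
```

```text
clock: 1.7
ee_pos: [0.4301, -0.4173, 0.3188]
eef_rot: [-3.032, -0.515, 1.243]
contact_force: [1.6, -0.9, -0.5]
finger_gap: 0.093
t 1.7 tcp [ 0.4301 -0.4173  0.3188] S [-645.3  194.1  318.8] F [ 1.6  -0.87 -0.54] Fs [-1.04 -1.5 ] gap 0.093
q [ 1.143  0.575 -0.433  1.543 -0.191  1.39   0.501] lean 29.51 yawerr 21.15 side -5.46
t cm [17.89  9.78 11.27] r deg [  7.99   9.2  -20.96]
```

```bash
python3 -m crank '[{"grip":-1,"tx":4,"ty":2,"tz":2.5,"rx":2,"ry":2,"rz":-5},{"grip":-1,"tx":8,"ty":4,"tz":5,"rx":4,"ry":4,"rz":-10},{"grip":-1,"tx":12,"ty":6,"tz":7.5,"rx":6,"ry":7,"rz":-15},{"grip":-1,"tx":15,"ty":8,"tz":10,"rx":8,"ry":9,"rz":-20},{"grip":-1,"tx":16.5,"ty":9.5,"tz":11,"rx":8,"ry":9,"rz":-21},{"grip":-1,"tx":16.5,"ty":9.5,"tz":11,"rx":8,"ry":9,"rz":-21},{"grip":-1,"tx":16.5,"ty":9.5,"tz":11,"rx":8,"ry":9,"rz":-21},{"grip":-1,"tx":16.5,"ty":9.5,"tz":11,"rx":8,"ry":9,"rz":-21}]' ; python3 - <<'E'
from h import *
np.set_printoptions(precision=4,suppress=True)
st=show();delta([.58,-.24,.30],lean(40))
c=cam("wrist",st);im=bot.capture("wrist");cv2.imwrite("pics/w1.png",im)
for q,z in (("ruler_grip",.033),("ruler",0)):
    for r in bot.spot_point("wrist",q)[:2]: print(q,r,plane("wrist",r["location"],z,c))
E
```

```text
clock: 2.5
ee_pos: [0.5722, -0.2554, 0.2951]
eef_rot: [-3.138, -0.691, 1.669]
contact_force: [-0.3, 0.2, 1.1]
finger_gap: 0.0927
t 2.5 tcp [ 0.5722 -0.2554  0.2951] S [-499.3   35.5  295.1] F [-0.34  0.15  1.13] Fs [0.19 0.33] gap 0.0927
q [ 0.925  0.705 -0.586  1.488 -0.233  1.397  0.571] lean 39.61 yawerr 0.33 side -0.17
t cm [1.43 0.93 0.55] r deg [ 0.08  0.39 -0.37]
ruler_grip {'location': [228.5, 355.7], 'conf': 0.65} [ 0.6041 -0.0839  0.033 ]
ruler {'location': [241.7, 351.6], 'conf': 0.61} [ 0.6012 -0.0897  0.    ]
ruler {'location': [113.3, 353.6], 'conf': 0.28} [0.5888 0.1659 0.    ]
```

View pics/w1.png

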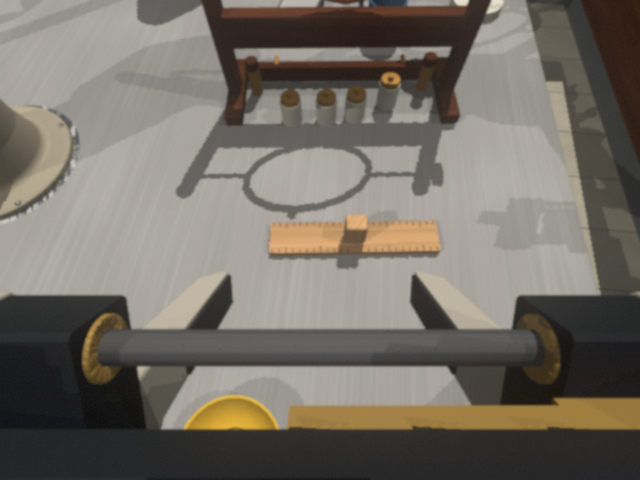

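```bash
python3 - <<'E'
from h import *
R=lean(40);g=np.array([.604,-.0855,.036])+.019*R[:,2];print(g)
delta(g-.08*R[:,2],R);delta(g,R)
E
```

```text
[ 0.6027022  -0.07335619  0.02144516]
t cm [-3.83  4.93 24.42] r deg [ 0.1   0.36 -0.33]
t cm [-3.78  4.92 32.42] r deg [ 0.1   0.36 -0.33]
```

```bash
python3 -m crank '[{"grip":-1,"tx":-1,"ty":1.2,"tz":4,"rx":0,"ry":0.3,"rz":-0.3},{"grip":-1,"tx":-2,"ty":2.5,"tz":8.5,"rx":0,"ry":0.3,"rz":-0.3},{"grip":-1,"tx":-3,"ty":4,"tz":13,"rx":0,"ry":0.3,"rz":-0.3},{"grip":-1,"tx":-3.5,"ty":4.7,"tz":17,"rx":0,"ry":0.3,"rz":-0.3},{"grip":-1,"tx":-3.8,"ty":4.9,"tz":20,"rx":0,"ry":0.3,"rz":-0.3},{"grip":-1,"tx":-3.8,"ty":4.9,"tz":23,"rx":0,"ry":0.3,"rz":-0.3},{"grip":-1,"tx":-3.8,"ty":4.9,"tz":24.4,"rx":0,"ry":0.3,"rz":-0.3},{"grip":-1,"tx":-3.8,"ty":4.9,"tz":24.4,"rx":0,"ry":0.3,"rz":-0.3}]' ; python3 - <<'E'
from h import *
np.set_printoptions(precision=4,suppress=True)
st=show();R=lean(40);g=np.array([.604,-.0855,.036])+.019*R[:,2]
delta(g,R)
c=cam("wrist",st);im=bot.capture("wrist");cv2.imwrite("pics/w2.png",im)
for q,z in (("ruler_grip",.033),("ruler",0)):
    for r in bot.spot_point("wrist",q)[:2]: print(q,r,plane("wrist",r["location"],z,c))
E
```

```text
clock: 3.45
ee_pos: [0.6073, -0.1218, 0.0823]
eef_rot: [-3.141, -0.7, 1.679]
contact_force: [-0.0, -0.4, 0.3]
finger_gap: 0.0929
t 3.45 tcp [ 0.6073 -0.1218  0.0823] S [-370.2  -13.5   82.3] F [-0.01 -0.41  0.34] Fs [-0.4   0.06] gap 0.0929
q [ 0.762  0.909 -0.588  1.721 -0.226  0.923  0.574] lean 40.1 yawerr -0.12 side -0.03
t cm [-0.2   0.07  7.78] r deg [-0.1  -0.1   0.07]
ruler_grip {'location': [258.1, 318.9], 'conf': 0.75} [ 0.6025 -0.0844  0.033 ]
ruler {'location': [277.6, 318.6], 'conf': 0.91} [ 0.6024 -0.0872  0.    ]
```

View pics/w2.png

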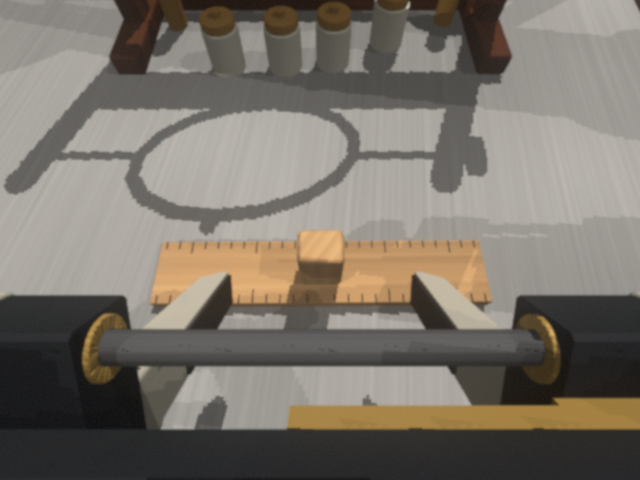

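```bash
python3 -m crank '[{"grip":-1,"tx":-0.2,"ty":0,"tz":2.5,"rx":0,"ry":0,"rz":0},{"grip":-1,"tx":-0.2,"ty":0,"tz":5,"rx":0,"ry":0,"rz":0},{"grip":-1,"tx":-0.2,"ty":0,"tz":7,"rx":0,"ry":0,"rz":0},{"grip":-1,"tx":-0.2,"ty":0,"tz":7.8,"rx":0,"ry":0,"rz":0},{"grip":-1,"tx":-0.2,"ty":0,"tz":7.8,"rx":0,"ry":0,"rz":0},{"grip":-0.4,"tx":-0.2,"ty":0,"tz":7.8,"rx":0,"ry":0,"rz":0},{"grip":0,"tx":-0.2,"ty":0,"tz":7.8,"rx":0,"ry":0,"rz":0},{"grip":0,"tx":-0.2,"ty":0,"tz":7.8,"rx":0,"ry":0,"rz":0}]' 40 ; python3 - <<'E'
from h import *
st=show();R=lean(40);g=np.array([.604,-.0855,.036])+.019*R[:,2]
delta(g,R)
im=bot.capture("wrist");cv2.imwrite("pics/w3.png",im)
E
```

```text
clock: 4.4
ee_pos: [0.6036, -0.0751, 0.0225]
eef_rot: [3.139, -0.697, 1.679]
contact_force: [-0.6, -0.5, -0.2]
finger_gap: 0.0735
t 4.4 tcp [ 0.6036 -0.0751  0.0225] S [-323.4  -14.8   22.5] F [-0.57 -0.47 -0.23] Fs [-0.4   0.62] gap 0.0735
q [ 0.712  0.976 -0.591  1.792 -0.23   0.767  0.577] lean 39.96 yawerr -0.0 side 0.12
t cm [ 0.07 -0.07  0.2 ] r deg [0.09 0.04 0.08]
```

View pics/w3.png

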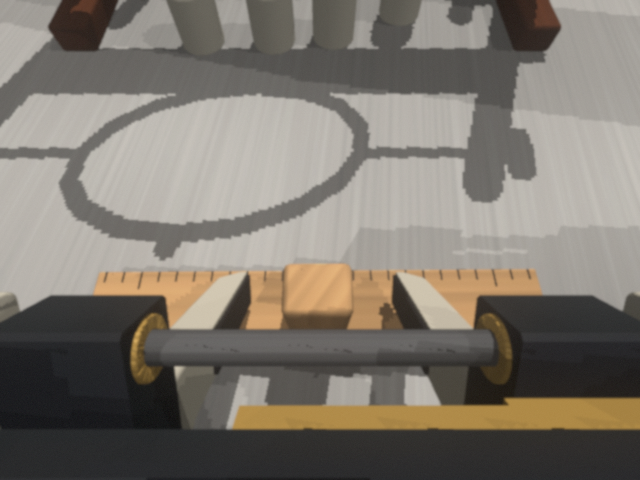

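```bash
python3 -m crank '[{"grip":0.3,"tx":0,"ty":0,"tz":0.1,"rx":0,"ry":0,"rz":0},{"grip":0.6,"tx":0,"ty":0,"tz":0.1,"rx":0,"ry":0,"rz":0},{"grip":1,"tx":0,"ty":0,"tz":0.1,"rx":0,"ry":0,"rz":0},{"grip":1,"tx":0,"ty":0,"tz":0.1,"rx":0,"ry":0,"rz":0},{"grip":1,"tx":0,"ty":0,"tz":0.1,"rx":0,"ry":0,"rz":0},{"grip":1,"tx":0,"ty":0,"tz":0.1,"rx":0,"ry":0,"rz":0},{"grip":1,"tx":0,"ty":0,"tz":0.1,"rx":0,"ry":0,"rz":0},{"grip":1,"tx":0,"ty":0,"tz":0.1,"rx":0,"ry":0,"rz":0}]' 50 ; python3 - <<'E'
from h import *
st=show()
im=bot.capture("wrist");cv2.imwrite("pics/w4.png",im)
E
```

```text
clock: 5.25
ee_pos: [0.6029, -0.0735, 0.0211]
eef_rot: [3.14, -0.698, 1.679]
contact_force: [-0.4, -0.6, 0.0]
finger_gap: 0.0296
t 5.25 tcp [ 0.6029 -0.0735  0.0211] S [-321.7  -14.3   21.1] F [-0.43 -0.6   0.01] Fs [-0.55  0.5 ] gap 0.0296
q [ 0.711  0.978 -0.591  1.793 -0.23   0.765  0.577] lean 40.02 yawerr -0.06 side 0.05
```

View pics/w4.png

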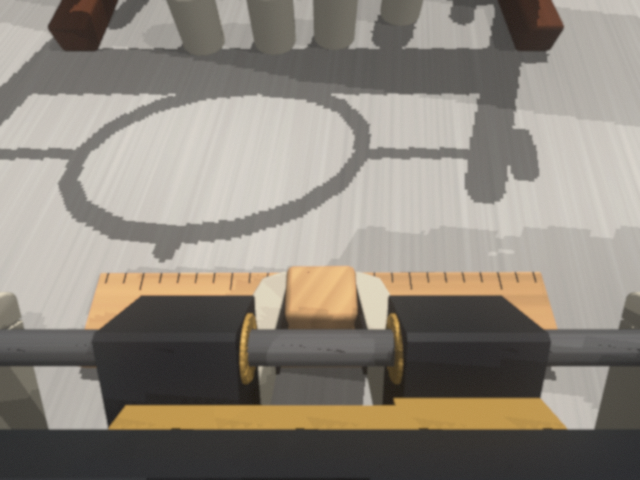

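```bash
python3 -m crank '[{"grip":1,"tx":0.15,"ty":0,"tz":-0.15,"rx":0,"ry":0,"rz":0},{"grip":1,"tx":1.8,"ty":-0.2,"tz":1.2,"rx":0,"ry":0,"rz":0},{"grip":1,"tx":4.9,"ty":-0.6,"tz":3.9,"rx":0,"ry":0,"rz":0},{"grip":1,"tx":8.0,"ty":-1.0,"tz":6.5,"rx":0,"ry":0,"rz":0},{"grip":1,"tx":11.0,"ty":-1.4,"tz":9.0,"rx":0,"ry":0,"rz":0},{"grip":1,"tx":12.6,"ty":-1.6,"tz":10.3,"rx":0,"ry":0,"rz":0},{"grip":1,"tx":12.6,"ty":-1.6,"tz":10.3,"rx":0,"ry":0,"rz":0},{"grip":1,"tx":12.6,"ty":-1.6,"tz":10.3,"rx":0,"ry":0,"rz":0}]' ; python3 - <<'E'
from h import *
st=show()
np.set_printoptions(precision=4,suppress=True)
for n in ["wrist","scene","top"]:
    im=bot.capture(n);cv2.imwrite(f"pics/{n}5.png",im)
    if n!="wrist":
      for q in("needle_case","stiletto_case","ruler"):
        for r in bot.spot_point(n,q)[:1]: print(n,q,r,W2S(plane(n,r["location"],0)))
    if n=="scene": cv2.imwrite("pics/s5z.png",cv2.resize(im[95:325,235:445],None,fx=2.6,fy=2.6,interpolation=cv2.INTER_CUBIC))
E
```

```text
clock: 6.1
ee_pos: [0.5699, 0.0863, 0.0231]
eef_rot: [3.14, -0.698, 1.68]
contact_force: [0.1, -0.9, -2.2]
finger_gap: 0.0298
t 6.1 tcp [0.5699 0.0863 0.0231] S [-159.3    1.6   23.1] F [ 0.08 -0.88 -2.19] Fs [-0.88  0.01] gap 0.0298
q [ 0.554  0.953 -0.673  1.99  -0.326  0.487  0.49 ] lean 39.98 yawerr -0.08 side 0.08
scene stiletto_case {'location': [231.7, 396.0], 'conf': 0.59} [ 0.0081 -0.1438  0.    ]
scene ruler {'location': [257.6, 319.5], 'conf': 0.89} [-0.1785  0.0047  0.    ]
top needle_case {'location': [288.8, 488.6], 'conf': 0.68} [-0.6015  0.143   0.    ]
top ruler {'location': [254.0, 307.4], 'conf': 0.76} [-0.1689 -0.0059 -0.    ]
```

View pics/wrist5.png

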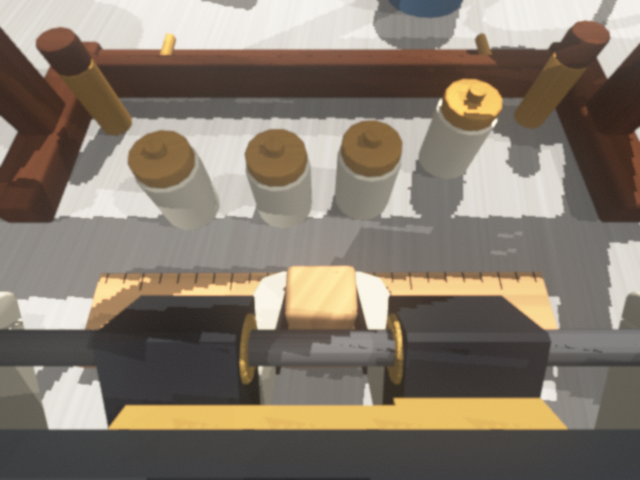

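View pics/s5z.png

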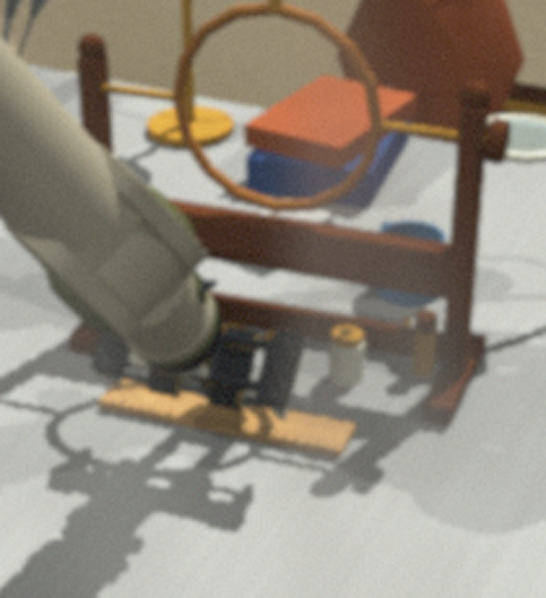

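```bash
python3 - <<'E'
from h import *
np.set_printoptions(precision=1,suppress=True)
c=cam("wrist")
for nm,rc,z in [("railbotL",(97,140),0),("railbotM",(96,330),0),("railbotR",(97,510),0),("railtopM",(67,330),.031),("caseL",(127,116),0),("caseR",(120,530),0),("rulerL",(276,100),.012),("rulerR",(276,546),.012),("j",(218,190),0),("j",(216,284),0),("j",(208,363),0),("j",(169,441),0),("j1lid",(165,163),.05),("j4lid",(108,473),.05)]:
    print(nm,W2S(plane("wrist",rc,z,c))*1000)
E
```

```text
railbotL [  3.  142.1   0. ]
railbotM [ 4.1 -6.1  0. ]
railbotR [   3.1 -146.6    0. ]
railtopM [-2.7 -5.3 31. ]
caseL [-27.7 153.    0. ]
caseR [ -20.7 -156.     0. ]
rulerL [-148.3  124.5   12. ]
rulerR [-148.2 -125.    12. ]
j [-104.7   85.4    0. ]
j [-103.2   24.8    0. ]
j [-97.2 -26.6   0. ]
j [-65.8 -82.4   0. ]
j1lid [-101.    82.8   50. ]
j4lid [-60.9 -85.5  50. ]
```

```bash
python3 -m crank '[{"grip":1,"tx":0.54,"ty":0,"tz":0.45,"rx":0,"ry":0,"rz":0},{"grip":1,"tx":1.07,"ty":0,"tz":0.9,"rx":0,"ry":0,"rz":0},{"grip":1,"tx":1.61,"ty":0,"tz":1.35,"rx":0,"ry":0,"rz":0},{"grip":1,"tx":2.14,"ty":0,"tz":1.8,"rx":0,"ry":0,"rz":0},{"grip":1,"tx":2.6,"ty":0,"tz":2.18,"rx":0,"ry":0,"rz":0},{"grip":1,"tx":3.06,"ty":0,"tz":2.57,"rx":0,"ry":0,"rz":0},{"grip":1,"tx":3.45,"ty":0,"tz":2.89,"rx":0,"ry":0,"rz":0},{"grip":1,"tx":3.75,"ty":0,"tz":3.15,"rx":0,"ry":0,"rz":0}]' ; python3 - <<'E'
from h import *
st=show()
cv2.imwrite("pics/w6.png",bot.capture("wrist"))
E
```

```text
clock: 7.35
ee_pos: [0.5643, 0.1356, 0.0232]
eef_rot: [3.14, -0.698, 1.679]
contact_force: [0.3, -2.6, -0.4]
finger_gap: 0.0297
t 7.35 tcp [0.5643 0.1356 0.0232] S [-109.8    1.8   23.2] F [ 0.26 -2.6  -0.37] Fs [-2.61  0.02] gap 0.0297
q [ 0.491  0.954 -0.697  2.023 -0.358  0.412  0.458] lean 40.01 yawerr -0.06 side 0.07
```

View pics/w6.png

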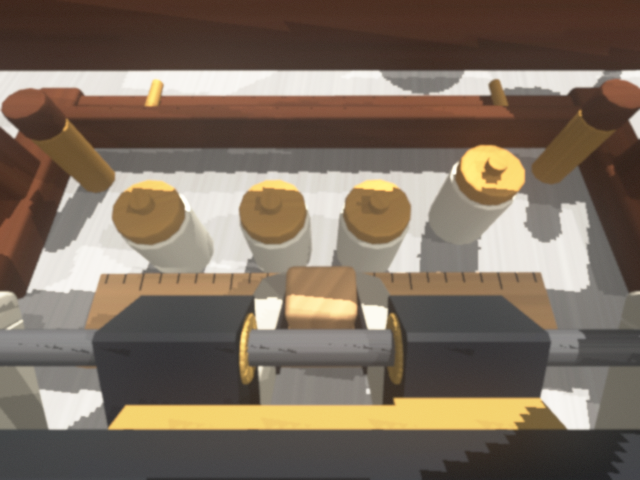

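```bash
python3 -m crank '[{"grip":1,"tx":0.38,"ty":0,"tz":0.32,"rx":0,"ry":0,"rz":0},{"grip":1,"tx":0.77,"ty":0,"tz":0.64,"rx":0,"ry":0,"rz":0},{"grip":1,"tx":1.15,"ty":0,"tz":0.96,"rx":0,"ry":0,"rz":0},{"grip":1,"tx":1.53,"ty":0,"tz":1.29,"rx":0,"ry":0,"rz":0},{"grip":1,"tx":1.84,"ty":0,"tz":1.54,"rx":0,"ry":0,"rz":0},{"grip":1,"tx":2.15,"ty":0,"tz":1.8,"rx":0,"ry":0,"rz":0},{"grip":1,"tx":2.38,"ty":0,"tz":2.0,"rx":0,"ry":0,"rz":0},{"grip":1,"tx":2.53,"ty":0,"tz":2.12,"rx":0,"ry":0,"rz":0}]' ; python3 - <<'E'
from h import *
st=show()
cv2.imwrite("pics/w7.png",bot.capture("wrist"))
E
```

```text
clock: 8.2
ee_pos: [0.5608, 0.1683, 0.0232]
eef_rot: [3.14, -0.698, 1.679]
contact_force: [1.2, -2.0, -1.2]
finger_gap: 0.0294
t 8.2 tcp [0.5608 0.1683 0.0232] S [-76.8   1.9  23.2] F [ 1.22 -2.04 -1.21] Fs [-2.16 -1.  ] gap 0.0294
q [ 0.446  0.956 -0.712  2.039 -0.38   0.365  0.435] lean 40.01 yawerr -0.06 side 0.06
```

View pics/w7.png

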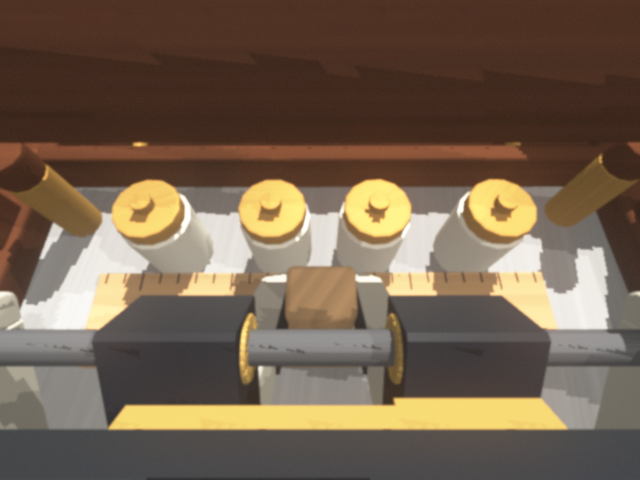

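```bash
python3 - <<'E'
from h import *
np.set_printoptions(precision=1,suppress=True)
c=cam("wrist")
for rc,z in [((186,100),0),((186,330),0),((186,560),0),((161,330),.031),((273,110),.012),((273,540),.012)]: print(W2S(plane("wrist",rc,z,c))*1000)
for i in range(5):
    print(bot.read_state()["contact_force"])
E
```

```text
[  2.9 150.8   0. ]
[ 3.2 -4.9  0. ]
[   3.4 -160.6    0. ]
[-0.3 -4.1 31. ]
[-63.6 119.7  12. ]
[ -63.3 -122.    12. ]
[-0.3 -0.7 -2.4]
[-0.3 -0.7 -2.4]
[-0.3 -0.7 -2.4]
[-0.3 -0.7 -2.4]
[-0.3 -0.7 -2.4]
```

```bash
python3 -m crank '[{"grip":1,"tx":0.23,"ty":0,"tz":0.19,"rx":0,"ry":0,"rz":0},{"grip":1,"tx":0.46,"ty":0,"tz":0.39,"rx":0,"ry":0,"rz":0},{"grip":1,"tx":0.69,"ty":0,"tz":0.58,"rx":0,"ry":0,"rz":0},{"grip":1,"tx":0.92,"ty":0,"tz":0.77,"rx":0,"ry":0,"rz":0},{"grip":1,"tx":1.15,"ty":0,"tz":0.96,"rx":0,"ry":0,"rz":0},{"grip":1,"tx":1.3,"ty":0,"tz":1.09,"rx":0,"ry":0,"rz":0},{"grip":1,"tx":1.38,"ty":0,"tz":1.16,"rx":0,"ry":0,"rz":0},{"grip":1,"tx":1.38,"ty":0,"tz":1.16,"rx":0,"ry":0,"rz":0}]' ; python3 - <<'E'
from h import *
st=show()
c=cam("wrist",st);cv2.imwrite("pics/w8.png",bot.capture("wrist"))
E
```

```text
clock: 9.05
ee_pos: [0.5587, 0.1864, 0.0234]
eef_rot: [3.14, -0.699, 1.68]
contact_force: [0.2, -0.1, -1.1]
finger_gap: 0.0295
t 9.05 tcp [0.5587 0.1864 0.0234] S [-58.7   2.   23.4] F [ 0.2  -0.08 -1.09] Fs [-0.1 -0.2] gap 0.0295
q [ 0.42   0.958 -0.721  2.046 -0.392  0.34   0.423] lean 40.04 yawerr -0.09 side 0.06
```

View pics/w8.png

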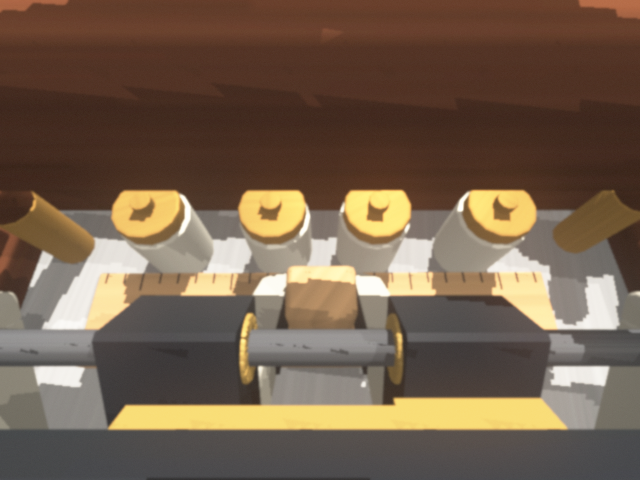

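```bash
python3 -m crank '[{"grip":1,"tx":0.08,"ty":0,"tz":0.06,"rx":0,"ry":0,"rz":0},{"grip":1,"tx":0.15,"ty":0,"tz":0.13,"rx":0,"ry":0,"rz":0},{"grip":1,"tx":0.23,"ty":0,"tz":0.19,"rx":0,"ry":0,"rz":0},{"grip":1,"tx":0.31,"ty":0,"tz":0.26,"rx":0,"ry":0,"rz":0},{"grip":1,"tx":0.34,"ty":0,"tz":0.29,"rx":0,"ry":0,"rz":0},{"grip":1,"tx":0.38,"ty":0,"tz":0.32,"rx":0,"ry":0,"rz":0},{"grip":1,"tx":0.38,"ty":0,"tz":0.32,"rx":0,"ry":0,"rz":0},{"grip":1,"tx":0.38,"ty":0,"tz":0.32,"rx":0,"ry":0,"rz":0}]' ; python3 - <<'E'
from h import *
np.set_printoptions(precision=1,suppress=True)
st=show()
c=cam("wrist",st);im=bot.capture("wrist");cv2.imwrite("pics/w9.png",cv2.resize(im[150:320],None,fx=1.25,fy=1.25))
E
```

```text
clock: 9.9
ee_pos: [0.5584, 0.191, 0.0233]
eef_rot: [3.14, -0.699, 1.679]
contact_force: [0.4, -0.2, -1.0]
finger_gap: 0.0298
t 9.9 tcp [0.6 0.2 0. ] S [-54.    1.9  23.3] F [ 0.4 -0.2 -1. ] Fs [-0.3 -0.3] gap 0.0298
q [ 0.4  1.  -0.7  2.  -0.4  0.3  0.4] lean 40.02 yawerr -0.06 side 0.07
```

View pics/w9.png

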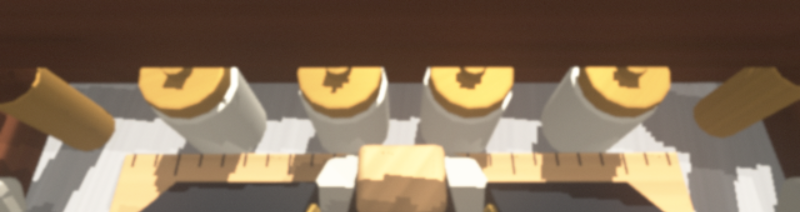

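```bash
python3 -m crank '[{"grip":1,"tx":0.04,"ty":0,"tz":0.03,"rx":0,"ry":0,"rz":0},{"grip":1,"tx":0.08,"ty":0,"tz":0.06,"rx":0,"ry":0,"rz":0},{"grip":1,"tx":0.12,"ty":0,"tz":0.1,"rx":0,"ry":0,"rz":0},{"grip":1,"tx":0.15,"ty":0,"tz":0.13,"rx":0,"ry":0,"rz":0},{"grip":1,"tx":0.15,"ty":0,"tz":0.13,"rx":0,"ry":0,"rz":0},{"grip":1,"tx":0.15,"ty":0,"tz":0.13,"rx":0,"ry":0,"rz":0},{"grip":1,"tx":0.15,"ty":0,"tz":0.13,"rx":0,"ry":0,"rz":0},{"grip":1,"tx":0.15,"ty":0,"tz":0.13,"rx":0,"ry":0,"rz":0}]' ; python3 - <<'E'
from h import *
show()
E
```

```text
clock: 10.75
ee_pos: [0.558, 0.193, 0.0233]
eef_rot: [3.14, -0.699, 1.679]
contact_force: [0.7, -0.6, -2.3]
finger_gap: 0.0296
t 10.75 tcp [0.558  0.193  0.0233] S [-52.    2.   23.3] F [ 0.66 -0.56 -2.28] Fs [-0.63 -0.59] gap 0.0296
q [ 0.411  0.959 -0.723  2.048 -0.396  0.33   0.419] lean 40.02 yawerr -0.06 side 0.06
```

```bash
python3 -m crank '[{"grip":1,"tx":0.04,"ty":0,"tz":0.03,"rx":0,"ry":0,"rz":0},{"grip":1,"tx":0.08,"ty":0,"tz":0.06,"rx":0,"ry":0,"rz":0},{"grip":1,"tx":0.12,"ty":0,"tz":0.1,"rx":0,"ry":0,"rz":0},{"grip":1,"tx":0.15,"ty":0,"tz":0.13,"rx":0,"ry":0,"rz":0},{"grip":1,"tx":0.15,"ty":0,"tz":0.13,"rx":0,"ry":0,"rz":0},{"grip":1,"tx":0.15,"ty":0,"tz":0.13,"rx":0,"ry":0,"rz":0},{"grip":1,"tx":0.15,"ty":0,"tz":0.13,"rx":0,"ry":0,"rz":0},{"grip":1,"tx":0.15,"ty":0,"tz":0.13,"rx":0,"ry":0,"rz":0}]' ; python3 - <<'E'
from h import *
show()
E
```

```text
clock: 11.55
ee_pos: [0.5579, 0.1949, 0.0232]
eef_rot: [3.14, -0.699, 1.679]
contact_force: [1.5, -2.1, -0.9]
finger_gap: 0.0298
t 11.55 tcp [0.5579 0.1949 0.0232] S [-50.    1.9  23.2] F [ 1.53 -2.08 -0.93] Fs [-2.23 -1.3 ] gap 0.0298
q [ 0.408  0.959 -0.724  2.049 -0.397  0.327  0.417] lean 40.02 yawerr -0.06 side 0.06
```

```bash
python3 -m crank '[{"grip":1,"tx":0.02,"ty":0,"tz":0.02,"rx":0,"ry":0,"rz":0},{"grip":1,"tx":0.04,"ty":0,"tz":0.03,"rx":0,"ry":0,"rz":0},{"grip":1,"tx":0.06,"ty":0,"tz":0.05,"rx":0,"ry":0,"rz":0},{"grip":1,"tx":0.08,"ty":0,"tz":0.06,"rx":0,"ry":0,"rz":0},{"grip":1,"tx":0.08,"ty":0,"tz":0.06,"rx":0,"ry":0,"rz":0},{"grip":1,"tx":0.08,"ty":0,"tz":0.06,"rx":0,"ry":0,"rz":0},{"grip":1,"tx":0.08,"ty":0,"tz":0.06,"rx":0,"ry":0,"rz":0},{"grip":1,"tx":0.08,"ty":0,"tz":0.06,"rx":0,"ry":0,"rz":0}]' ; python3 - <<'E'
from h import *
show()
E
```

```text
clock: 12.35
ee_pos: [0.5578, 0.1959, 0.0232]
eef_rot: [3.14, -0.698, 1.679]
contact_force: [-0.1, -1.1, -1.3]
finger_gap: 0.0298
t 12.35 tcp [0.5578 0.1959 0.0232] S [-49.1   2.   23.2] F [-0.13 -1.1  -1.27] Fs [-1.08  0.25] gap 0.0298
q [ 0.406  0.959 -0.725  2.049 -0.398  0.326  0.416] lean 40.02 yawerr -0.06 side 0.06
```

Still free sliding; continue in 1 mm steps.

```bash
python3 -m crank '[{"grip":1,"tx":0.02,"ty":0,"tz":0.02,"rx":0,"ry":0,"rz":0},{"grip":1,"tx":0.04,"ty":0,"tz":0.03,"rx":0,"ry":0,"rz":0},{"grip":1,"tx":0.06,"ty":0,"tz":0.05,"rx":0,"ry":0,"rz":0},{"grip":1,"tx":0.08,"ty":0,"tz":0.06,"rx":0,"ry":0,"rz":0},{"grip":1,"tx":0.08,"ty":0,"tz":0.06,"rx":0,"ry":0,"rz":0},{"grip":1,"tx":0.08,"ty":0,"tz":0.06,"rx":0,"ry":0,"rz":0},{"grip":1,"tx":0.08,"ty":0,"tz":0.06,"rx":0,"ry":0,"rz":0},{"grip":1,"tx":0.08,"ty":0,"tz":0.06,"rx":0,"ry":0,"rz":0}]' ; python3 - <<'E'
from h import *
show()
cv2.imwrite("pics/w10.png",bot.capture("wrist"))
E
```

```text
clock: 13.15
ee_pos: [0.5577, 0.1963, 0.0232]
eef_rot: [3.14, -0.698, 1.678]
contact_force: [-0.8, -5.1, 0.6]
finger_gap: 0.0294
t 13.15 tcp [0.5577 0.1963 0.0232] S [-48.7   2.   23.2] F [-0.85 -5.11  0.63] Fs [-4.99  1.38] gap 0.0294
q [ 0.405  0.959 -0.724  2.049 -0.398  0.325  0.416] lean 39.99 yawerr -0.03 side 0.05
```

View pics/w10.png

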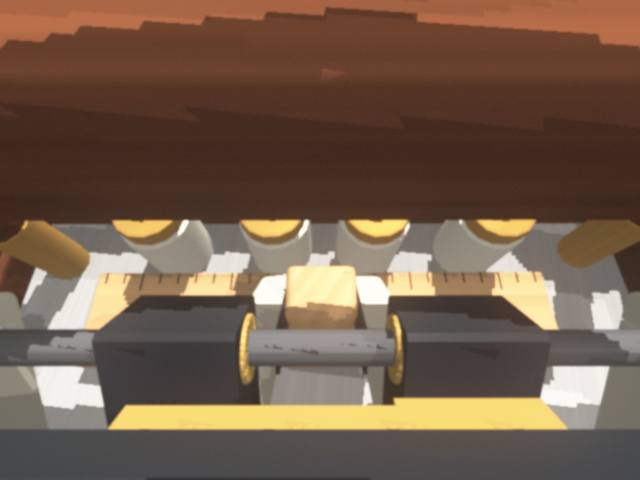

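```bash
python3 - <<'E'
from h import *
s=bot.read_state();print(s["torque"],s["contact_force"])
E
python3 -m crank '[{"grip":1,"tx":0.02,"ty":0,"tz":0.01,"rx":0,"ry":0,"rz":0},{"grip":1,"tx":0.03,"ty":0,"tz":0.02,"rx":0,"ry":0,"rz":0},{"grip":1,"tx":0.03,"ty":0,"tz":0.02,"rx":0,"ry":0,"rz":0},{"grip":1,"tx":0.03,"ty":0,"tz":0.02,"rx":0,"ry":0,"rz":0},{"grip":1,"tx":0.03,"ty":0,"tz":0.02,"rx":0,"ry":0,"rz":0},{"grip":1,"tx":0.03,"ty":0,"tz":0.02,"rx":0,"ry":0,"rz":0},{"grip":1,"tx":0.03,"ty":0,"tz":0.02,"rx":0,"ry":0,"rz":0},{"grip":1,"tx":0.03,"ty":0,"tz":0.02,"rx":0,"ry":0,"rz":0}]' ; python3 - <<'E'
from h import *
s=show();print(s["torque"])
E
```

```text
[-1.58223022 -0.14464686  0.05364288] [ 0.04655839 -5.03771309  0.05332021]
clock: 14.0
ee_pos: [0.5577, 0.1963, 0.0232]
eef_rot: [3.14, -0.698, 1.678]
contact_force: [-0.8, -6.7, 1.2]
finger_gap: 0.0295
t 14.0 tcp [0.5577 0.1963 0.0232] S [-48.7   2.   23.2] F [-0.85 -6.67  1.15] Fs [-6.54  1.55] gap 0.0295
q [ 0.405  0.958 -0.724  2.05  -0.399  0.325  0.415] lean 39.97 yawerr -0.01 side 0.05
[-1.7294452  -0.06160232  0.16700412]
```

```bash

python3 -m crank '[{"grip":1,"tx":0.02,"ty":0,"tz":0.01,"rx":0,"ry":0,"rz":0},{"grip":1,"tx":0.02,"ty":0,"tz":0.01,"rx":0,"ry":0,"rz":0},{"grip":1,"tx":0.02,"ty":0,"tz":0.01,"rx":0,"ry":0,"rz":0},{"grip":1,"tx":0.02,"ty":0,"tz":0.01,"rx":0,"ry":0,"rz":0},{"grip":1,"tx":0.02,"ty":0,"tz":0.01,"rx":0,"ry":0,"rz":0},{"grip":1,"tx":0.02,"ty":0,"tz":0.01,"rx":0,"ry":0,"rz":0},{"grip":1,"tx":0.02,"ty":0,"tz":0.01,"rx":0,"ry":0,"rz":0},{"grip":1,"tx":0.02,"ty":0,"tz":0.01,"rx":0,"ry":0,"rz":0}]' ; python3 - <<'E'
from h import *
s=show();print(s["torque"])
E
python3 -m crank '[{"grip":1,"tx":0,"ty":0,"tz":0,"rx":0,"ry":0,"rz":0},{"grip":1,"tx":0,"ty":0,"tz":0,"rx":0,"ry":0,"rz":0},{"grip":1,"tx":0,"ty":0,"tz":0,"rx":0,"ry":0,"rz":0},{"grip":1,"tx":0,"ty":0,"tz":0,"rx":0,"ry":0,"rz":0},{"grip":1,"tx":0,"ty":0,"tz":0,"rx":0,"ry":0,"rz":0},{"grip":1,"tx":0,"ty":0,"tz":0,"rx":0,"ry":0,"rz":0},{"grip":1,"tx":0,"ty":0,"tz":0,"rx":0,"ry":0,"rz":0},{"grip":1,"tx":0,"ty":0,"tz":0,"rx":0,"ry":0,"rz":0}]' ; python3 - <<'E'
from h import *
s=show();print(s["torque"])
cv2.imwrite("pics/w11.png",bot.capture("wrist"))
im=bot.capture("scene");cv2.imwrite("pics/s11z.png",cv2.resize(im[95:325,235:445],None,fx=2.6,fy=2.6,interpolation=cv2.INTER_CUBIC))
E
```

```text
clock: 14.8
ee_pos: [0.5577, 0.1963, 0.0232]
eef_rot: [3.14, -0.697, 1.678]
contact_force: [-0.6, -8.4, 1.9]
finger_gap: 0.0299
t 14.8 tcp [0.5577 0.1963 0.0232] S [-48.7   2.   23.2] F [-0.58 -8.44  1.94] Fs [-8.33  1.48] gap 0.0299
q [ 0.405  0.958 -0.724  2.05  -0.399  0.325  0.415] lean 39.95 yawerr -0.01 side 0.05
[-1.82436228 -0.03239974  0.17018282]
clock: 15.6
ee_pos: [0.5577, 0.1963, 0.0232]
eef_rot: [3.14, -0.697, 1.678]
contact_force: [-1.0, -7.3, 2.8]
finger_gap: 0.0296
t 15.6 tcp [0.5577 0.1963 0.0232] S [-48.7   1.9  23.2] F [-1.05 -7.34  2.83] Fs [-7.19  1.82] gap 0.0296
q [ 0.405  0.958 -0.724  2.05  -0.399  0.324  0.415] lean 39.95 yawerr -0.0 side 0.05
[-1.86823946  0.05055149  0.2128811 ]
```

View pics/s11z.png

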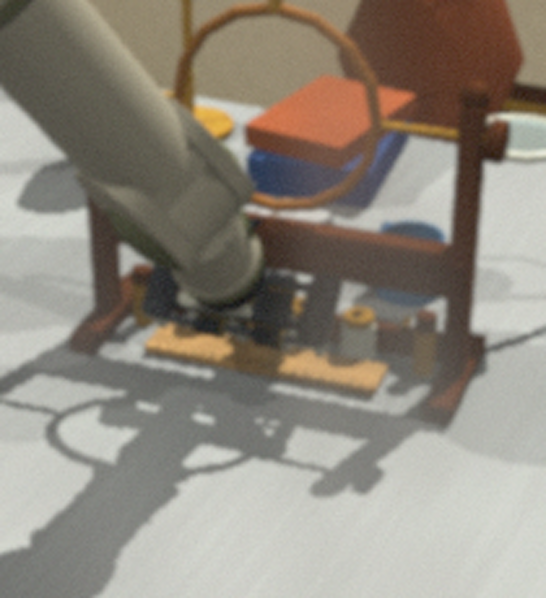

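View pics/w11.png

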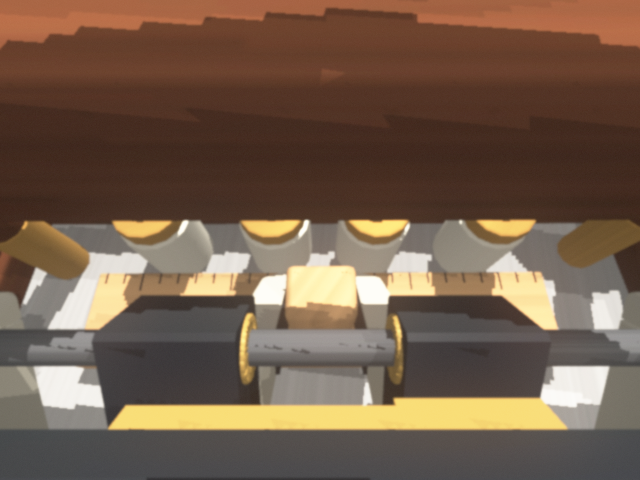

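```bash

python3 -m crank '[{"grip":1,"tx":-0.2,"ty":0,"tz":-0.17,"rx":0,"ry":0,"rz":0},{"grip":1,"tx":-0.8,"ty":0,"tz":-0.67,"rx":0,"ry":0,"rz":0},{"grip":1,"tx":-2,"ty":0,"tz":-1.68,"rx":0,"ry":0,"rz":0},{"grip":1,"tx":-3.5,"ty":0,"tz":-2.94,"rx":0,"ry":0,"rz":0},{"grip":1,"tx":-5,"ty":0,"tz":-4.2,"rx":0,"ry":0,"rz":0},{"grip":1,"tx":-6.5,"ty":0,"tz":-5.45,"rx":0,"ry":0,"rz":0},{"grip":1,"tx":-7.6,"ty":0,"tz":-6.38,"rx":0,"ry":0,"rz":0},{"grip":1,"tx":-8,"ty":0,"tz":-6.71,"rx":0,"ry":0,"rz":0}]' ; python3 - <<'E'
from h import *
s=show();print(s["torque"])
cv2.imwrite("pics/w12.png",bot.capture("wrist"))
E
```

```text
clock: 16.5
ee_pos: [0.5695, 0.0908, 0.023]
eef_rot: [3.14, -0.697, 1.676]
contact_force: [1.1, -0.7, -2.0]
finger_gap: 0.0299
t 16.5 tcp [0.5695 0.0908 0.023 ] S [-154.8    1.5   23. ] F [ 1.06 -0.67 -2.04] Fs [-0.78 -0.98] gap 0.0299
q [ 0.549  0.953 -0.676  1.995 -0.33   0.478  0.486] lean 39.96 yawerr 0.12 side 0.06
[-0.90625373 -0.2020663  -0.0269349 ]
```

View pics/w12.png

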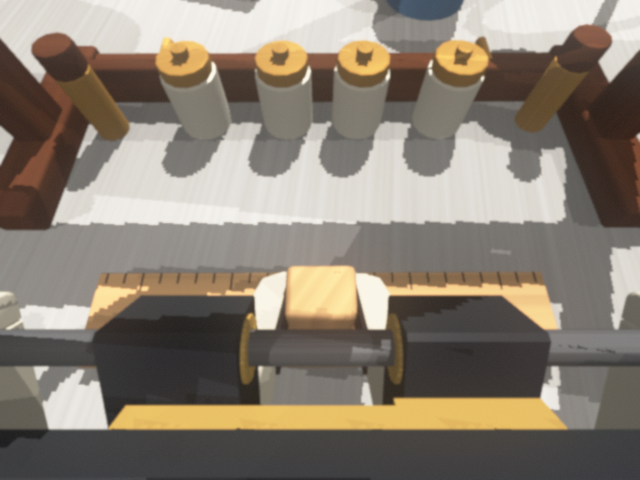

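```bash
python3 - <<'E'
from h import *
np.set_printoptions(precision=1,suppress=True)
c=cam("wrist")
for rc in [(138,210),(138,290),(138,360),(137,437),(101,140),(101,330),(101,510)]: print(W2S(plane("wrist",rc,0,c))*1000)
E
python3 -m crank '[{"grip":1,"tx":-1.2,"ty":0,"tz":-1,"rx":0,"ry":0,"rz":0},{"grip":1,"tx":-3.5,"ty":0,"tz":-2.94,"rx":0,"ry":0,"rz":0},{"grip":1,"tx":-5.5,"ty":0,"tz":-4.62,"rx":0,"ry":0,"rz":0},{"grip":1,"tx":-6.5,"ty":0,"tz":-5.45,"rx":0,"ry":0,"rz":0},{"grip":1,"tx":-6.5,"ty":0,"tz":-5.45,"rx":0,"ry":0,"rz":0},{"grip":1,"tx":-6.56,"ty":0,"tz":-5.38,"rx":0,"ry":0,"rz":0},{"grip":1,"tx":-6.61,"ty":0,"tz":-5.32,"rx":0,"ry":0,"rz":0},{"grip":1,"tx":-6.61,"ty":0,"tz":-5.32,"rx":0,"ry":0,"rz":0}]' ; python3 - <<'E'
from h import *
s=show();print(s["torque"])
E
```

```text
[-33.2  81.2   0. ]
[-33.3  22.9   0. ]
[-33.4 -28.   -0. ]
[-32.5 -84.2   0. ]
[  3.7 140.4  -0. ]
[ 3.5 -6.7  0. ]
[   3.3 -146.     0. ]
clock: 17.35
ee_pos: [0.5775, 0.0108, 0.0217]
eef_rot: [3.14, -0.699, 1.681]
contact_force: [0.3, 0.4, -2.2]
finger_gap: 0.0298
t 17.35 tcp [0.5775 0.0108 0.0217] S [-235.2    2.    21.7] F [ 0.32  0.42 -2.22] Fs [ 0.38 -0.36] gap 0.0298
q [ 0.643  0.958 -0.637  1.924 -0.277  0.608  0.538] lean 40.07 yawerr -0.18 side 0.05
[-0.83530205 -0.13661352  0.01081389]
```

```bash
python3 -m crank '[{"grip":1,"tx":-0.03,"ty":0,"tz":0.03,"rx":0,"ry":0,"rz":0},{"grip":1,"tx":-0.05,"ty":0,"tz":0.05,"rx":0,"ry":0,"rz":0},{"grip":1,"tx":-0.05,"ty":0,"tz":0.05,"rx":0,"ry":0,"rz":0},{"grip":1,"tx":-0.05,"ty":0,"tz":0.05,"rx":0,"ry":0,"rz":0},{"grip":1,"tx":-0.05,"ty":0,"tz":0.05,"rx":0,"ry":0,"rz":0},{"grip":1,"tx":-0.05,"ty":0,"tz":0.05,"rx":0,"ry":0,"rz":0},{"grip":1,"tx":-0.05,"ty":0,"tz":0.05,"rx":0,"ry":0,"rz":0},{"grip":1,"tx":-0.05,"ty":0,"tz":0.05,"rx":0,"ry":0,"rz":0}]' ; python3 - <<'E'
from h import *
s=show();print(s["torque"])
E
```

```text
clock: 18.15
ee_pos: [0.5779, 0.0094, 0.0211]
eef_rot: [3.14, -0.699, 1.679]
contact_force: [-0.4, 1.2, 2.3]
finger_gap: 0.0295
t 18.15 tcp [0.5779 0.0094 0.0211] S [-236.7    1.7   21.1] F [-0.41  1.16  2.33] Fs [1.19 0.29] gap 0.0295
q [ 0.644  0.959 -0.636  1.924 -0.277  0.607  0.539] lean 40.04 yawerr -0.07 side 0.06
[-0.11347883  0.09826061 -0.03032635]
```

Touching the table (Fz flipped to +2.3). Release with the fingers opening, then back off.

```bash
python3 -m crank '[{"grip":0.3,"tx":0,"ty":0,"tz":0,"rx":0,"ry":0,"rz":0},{"grip":0,"tx":0,"ty":0,"tz":0,"rx":0,"ry":0,"rz":0},{"grip":-0.5,"tx":0,"ty":0,"tz":0,"rx":0,"ry":0,"rz":0},{"grip":-0.5,"tx":0,"ty":0,"tz":0,"rx":0,"ry":0,"rz":0},{"grip":-0.5,"tx":0,"ty":0,"tz":0,"rx":0,"ry":0,"rz":0},{"grip":-0.5,"tx":0,"ty":0,"tz":0,"rx":0,"ry":0,"rz":0},{"grip":-0.5,"tx":0,"ty":0,"tz":0,"rx":0,"ry":0,"rz":0},{"grip":-0.5,"tx":0,"ty":0,"tz":0,"rx":0,"ry":0,"rz":0}]' ; python3 - <<'E'
from h import *
s=show()
E
python3 -m crank '[{"grip":-0.5,"tx":0,"ty":0,"tz":-1,"rx":0,"ry":0,"rz":0},{"grip":-0.5,"tx":0,"ty":0,"tz":-3,"rx":0,"ry":0,"rz":0},{"grip":-0.5,"tx":0,"ty":0,"tz":-6,"rx":0,"ry":0,"rz":0},{"grip":-0.5,"tx":0,"ty":0,"tz":-9,"rx":0,"ry":0,"rz":0},{"grip":-0.5,"tx":0,"ty":0,"tz":-12,"rx":0,"ry":0,"rz":0},{"grip":-0.5,"tx":0,"ty":0,"tz":-15,"rx":0,"ry":0,"rz":0},{"grip":-0.5,"tx":0,"ty":0,"tz":-17,"rx":0,"ry":0,"rz":0},{"grip":-0.5,"tx":0,"ty":0,"tz":-18,"rx":0,"ry":0,"rz":0}]' ; python3 - <<'E'
from h import *
s=show()
cv2.imwrite("pics/w13.png",bot.capture("wrist"))
im=bot.capture("scene");cv2.imwrite("pics/s13.png",im);cv2.imwrite("pics/t13.png",bot.capture("top"))
E
```

```text
clock: 18.95
ee_pos: [0.578, 0.0092, 0.0209]
eef_rot: [3.14, -0.698, 1.679]
contact_force: [-0.1, 0.1, 0.7]
finger_gap: 0.0695
t 18.95 tcp [0.578  0.0092 0.0209] S [-236.9    1.7   20.9] F [-0.1   0.1   0.71] Fs [0.11 0.09] gap 0.0695
q [ 0.644  0.959 -0.635  1.924 -0.277  0.607  0.539] lean 40.02 yawerr -0.06 side 0.07
clock: 19.75
ee_pos: [0.5908, -0.1079, 0.1604]
eef_rot: [3.138, -0.697, 1.679]
contact_force: [-0.6, -0.1, -0.4]
finger_gap: 0.0696
t 19.75 tcp [ 0.5908 -0.1079  0.1604] S [-354.7    1.4  160.4] F [-0.59 -0.08 -0.44] Fs [-0.02  0.6 ] gap 0.0696
q [ 0.784  0.792 -0.626  1.75  -0.258  0.989  0.535] lean 39.91 yawerr 0.05 side 0.16
```

View pics/w13.png

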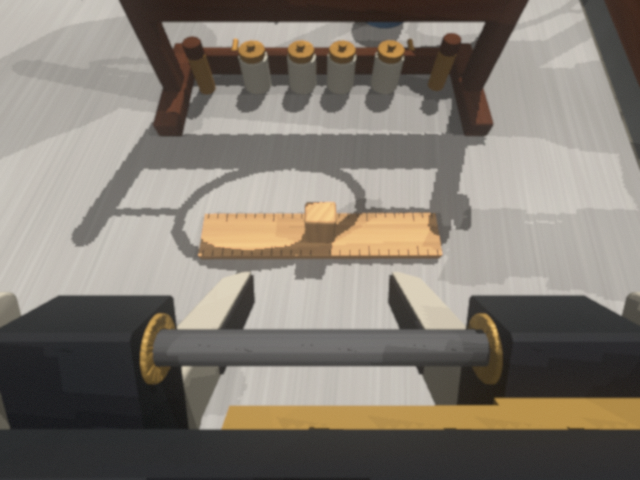

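View pics/s13.png

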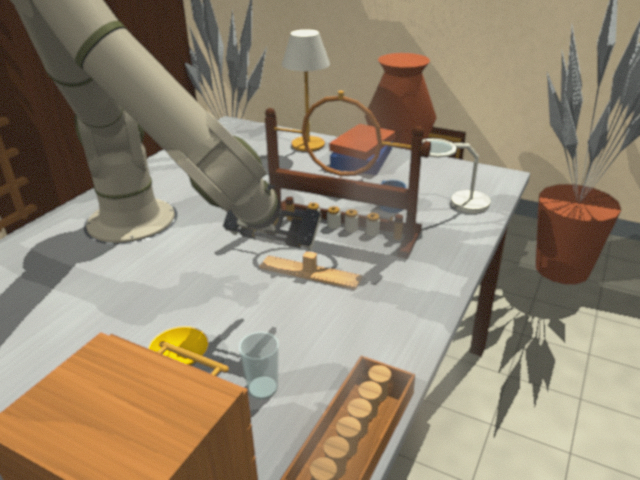

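View pics/t13.png

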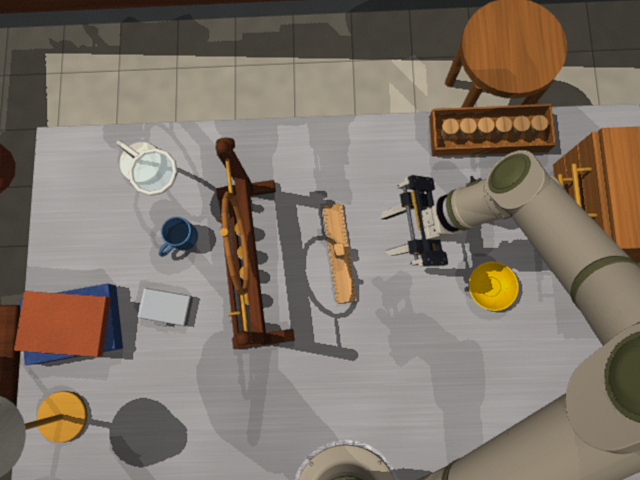

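```bash
python3 -c "
from h import *
show();print(bot.close_job())"
```

```text
t 19.9 tcp [ 0.5901 -0.106   0.1589] S [-352.7    1.9  158.9] F [ 0.15  0.28 -0.36] Fs [ 0.26 -0.18] gap 0.0695
q [ 0.783  0.794 -0.626  1.752 -0.259  0.987  0.535] lean 40.0 yawerr -0.04 side 0.08
the job is handed in; nothing more can be done
None
```

The job is done and handed in at about 20 s. The four jars stand upright in a straight row against the rear rail. The ruler lies flat on the table in front of the stand, let go.

I took the ruler by its grip, leaned back 40°, and carried it in about 2 mm above the table. Its long edge pushed the jars back until they touched the rail. I held the row against it for about two seconds at 5–8 N in total, below the 9 N limit for a single jar. I then drew the ruler out, set it down, opened the fingers and backed the gripper clear.

**What the last checks showed:**
- **Row:** after I drew the ruler out, the wrist picture put the four jar fronts within 1 mm of one line. They were about 36.5 mm in front of the rail for 36 mm jars, so any gap is below what the camera can measure.
- **Ruler and surroundings:** the last pictures show the ruler flat and free. Both cases, the dish, the tumbler and the other visible things look unmoved. The arm hid the tumbler from the top camera, but the scene camera shows it in place.
- **Contact:** the wrist force was near zero at hand-in.

**Not confirmed:**
- **Force on each jar:** I could only measure the total, so I don't know how it was shared. The moment reading put it slightly towards the jars nearer the robot.
- **Rail position:** touch put the rail's front face at about x = 0 mm in the stand's frame. The camera read about 3 mm further back, roughly within its calibration error.

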